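# Move the microscope objectives to the metal tray in reverse order

### The arm

A 7-joint arm with a two-finger parallel gripper is mounted at the origin on the work surface. World frame = base frame: x ahead of the robot, y to its left, z up, the work surface at z = 0. Lengths are in m, angles in rad, forces in N, time in s.
With the tool pointing down it reaches from about 0.4 to 0.85 m from the base axis. Payload 4.5 kg.
Tool frame: the origin (TCP) lies at the very end of the fingers, on their centre line; the grasp point (between the pads) lies 19 mm behind it; z points along the fingers, x is the direction in which the jaws open and shut, and the axes are right-handed (so a half turn about z gives the same grasp; the last joint's range is limited). The gripper opens to 88 mm and grips with 3 to 60 N. Pads are 18 mm wide; open, the fingers measure 123 mm over their backs; the gripper's body (75 mm by 187 mm) begins 45 mm behind the grasp point.
Start: joints at [1.315, 0.689, -0.195, 1.565, 0.157, 0.902, -0.215], TCP at [0.179, -0.599, 0.239] pointing down, gripper open.
Joint ranges: [-3.01, 3.01], [-0.46, 2.08], [-1.47, 1.51], [0.13, 2.56], [-1, 4.14], [0.04, 2.09], [-2.66, 2.66]. Speed limits (rad/s): [2.57, 2.57, 3.14, 3.14, 3.14, 3.14, 3.14].

### API

Orientations are given as a unit quaternion [x, y, z, w].
In Python, from plant import * gives the robot as it stands.
- The arm moves only by the tool apply_moves, never from a script. Its argument "series" is a list of rows, each an object of numbers: "x", "y", "z": the shift along the tool's x, y, z in units of 80 cm (1.0 is 80 cm); "wx", "wy", "wz": the turn, a rotation vector about the tool's x, y, z in units of pi rad (1.0 is pi rad); "fingers": the opening, from -1 (shut) to 1 (fully open), so that 0 is half open. In form: [{"x": .., "y": .., "z": .., "wx": .., "wy": .., "wz": .., "fingers": ..}, ...]. A call has 1 to 8 rows; each row shifts and turns the pose as measured when the row begins, along the tool's axes as they then stand; what a row does not reach is not made up. A row lasts 1/8 s, in which the tool goes at most 62.5 mm and 10.7 degrees, less where a joint would pass 70% of its speed; a pose out of reach is approached as far as the arm can. A call with a number of a shift or a turn outside -1 to 1 is refused whole. A call with a gripper value outside its range is refused whole. The fingers move at their own pace and stop on an object; "force" is the grip in N (left out, the last holds). Time passes only in rows, so rows that do not move let the fingers close. It gives the time, the measured TCP pose, the force and the opening at its end, in the units of the state.
- get_state(): the state, without advancing time (a new reading comes with each control period).
- snapshot(name): name is "scene" or "top" or "wrist"; returns (picture, depth): 420x560x3 uint8, red, green, blue; 420x560 float32, m along the optical axis (not along the pixel's ray), 0 where there is no reading.
- camera_model(name): a dict with "camera_matrix" (3x3 intrinsics, pixels), "world_from_camera" (4x4, takes a point from camera to world coordinates). Camera axes: x right, y up, looking along -z (the intrinsics and any distortion apply to the point x, -y, -z); pixel columns grow to the right and rows downward; lengths in m; the calibration is good to about 2 mm. The wrist camera is an equidistant fisheye: a pixel r from the principal point sees the ray r / f radians off the axis. A picture is of the moment at which its call begins: read the wrist's pose just before it. camera_model takes no time and is no camera call; for the wrist camera it gives the pose at the moment of the call.
- finish_job(): hands the job in, once; it reports no verdict.
The state is a dict: "clock": time; "q": joint angles; "qd": joint speeds; "joint_torque": joint torques, N m; "tool_pos": TCP position; "eef_rot": TCP orientation; "contact_force": force on the tool from outside, world axes, zero at the start; "moment": the same for the moment, N m; "opening": opening from 0.0 (shut) to 1.0 (fully open).
Only numpy, scipy, OpenCV 4.12 (cv2) and the standard library are available. Lean on these libraries where they do the work, as an engineer would, in place of code of your own. Each camera call takes 0.05 s, during which the arm holds its last target. There are 200 camera calls.

### The job

Move the four microscope objectives from their stands on the wooden rack into the metal tray, one in the middle of each compartment, with the row reversed: whichever stands farthest left on the wooden rack goes into the rightmost compartment, the second from the left into the second from the right, and so on, left and right as seen from the robot. They are glass inside: keep them upright, set each down on the tray's floor without dropping it, and leave all four standing there.

Things in the scene. Friction and masses are not known exactly. Their poses are not given: they have to be found in the camera images.
- objective_scan: A metal microscope objective standing on its thread, nose up: short and stout with a broad flat nose: 38 tall, barrel 30 in diameter up to 31 above the underside, nose 26 to 28 wide above it; 0.10 kg (plus or minus a third). Lowest 4: brass thread, 24 wide. Sizes in mm. Origin: centre of underside; z up its axis; round, so yaw means nothing. Starts within 3 of its stand's centre.
- objective_low: A metal microscope objective standing on its thread, nose up: 46 tall, barrel 26 in diameter up to 33 above the underside, then a plain cone narrowing to 15 at the top; 0.11 kg (plus or minus a third). Lowest 4: brass thread, 24 wide. Sizes in mm. Origin: centre of underside; z up its axis; round, so yaw means nothing. Starts within 3 of its stand's centre.
- objective_high: A metal microscope objective standing on its thread, nose up: 56 tall, barrel 28 in diameter up to 36 above the underside, then a stepped nose 21 wide tapering to 10 at the top; 0.15 kg (plus or minus a third). Lowest 4: brass thread, 24 wide. Sizes in mm. Origin: centre of underside; z up its axis; round, so yaw means nothing. Starts within 3 of its stand's centre.
- objective_oil: A metal microscope objective standing on its thread, nose up: the tallest and slimmest: 66 tall, barrel 24 in diameter up to 40 above the underside, then a thin nose 15 wide tapering to 6 at the top; 0.15 kg (plus or minus a third). Lowest 4: brass thread, 24 wide. Sizes in mm. Origin: centre of underside; z up its axis; round, so yaw means nothing. Starts within 3 of its stand's centre.
- stand_scan: Flat black plastic stand, square, 42 by 42, 6 thick (mm), fixed on the wooden rack; at the start objective_scan stands on it, its underside 18 above the table. It stays behind, empty. Origin: centre of its underside, 12 above the table. Which of the rack's four places it has differs from start to start.
- stand_low: Flat black plastic stand, round, 46 in diameter, 6 thick (mm), fixed on the wooden rack; at the start objective_low stands on it, its underside 18 above the table. It stays behind, empty. Origin: centre of its underside, 12 above the table. Which of the rack's four places it has differs from start to start.
- stand_high: Flat black plastic stand, hexagonal, 48 across its corners, 6 thick (mm), fixed on the wooden rack; at the start objective_high stands on it, its underside 18 above the table. It stays behind, empty. Origin: centre of its underside, 12 above the table. Which of the rack's four places it has differs from start to start.
- stand_oil: Flat black plastic stand, round and small, 34 in diameter, 6 thick (mm), fixed on the wooden rack; at the start objective_oil stands on it, its underside 18 above the table. It stays behind, empty. Origin: centre of its underside, 12 above the table. Which of the rack's four places it has differs from start to start.
- wood_rack: Dark wooden plank, 60 (x) by 236 (y) by 12 thick (mm), fixed to the table, on either the left or the right. Origin: centre of its underside, on the table; y along the row to the robot's left, x away from the robot, yaw at most 17 degrees. The four places with their stands lie along its middle at y = +84, +28, -28 and -84.
- metal_tray: Low metal tray, dark floor, bright ridges, 60 (x) by 236 (y) mm, fixed, beside the rack, empty. Floor 8 above the table; ridges 4 wide, tops 12 above the table, make a row of four compartments 52 square inside, centred on x = 0, y = +84, +28, -28, -84. Origin: centre of underside; y along the row to the robot's left, x away from the robot, yaw at most 17 degrees.

How it is judged:
At the end, for the whole second after the job is handed in: Every objective stands released, upright (within 0.1 rad) and at rest on the floor of the metal tray, within 12 mm along the row and 14 mm across it of the centre of the compartment that mirrors its stand's place on the wooden rack (leftmost to rightmost, and so on) (((y of stand_scan in the frame of wood_rack between 0.069 and 0.099 m and y of objective_scan in the frame of metal_tray between -0.096 and -0.072 m and x of objective_scan in the frame of metal_tray between -0.014 and 0.014 m) or (y of stand_scan in the frame of wood_rack between 0.013 and 0.043 m and y of objective_scan in the frame of metal_tray between -0.04 and -0.016 m and x of objective_scan in the frame of metal_tray between -0.014 and 0.014 m) or (y of stand_scan in the frame of wood_rack between -0.043 and -0.013 m and y of objective_scan in the frame of metal_tray between 0.016 and 0.04 m and x of objective_scan in the frame of metal_tray between -0.014 and 0.014 m) or (y of stand_scan in the frame of wood_rack between -0.099 and -0.069 m and y of objective_scan in the frame of metal_tray between 0.072 and 0.096 m and x of objective_scan in the frame of metal_tray between -0.014 and 0.014 m)) and z of objective_scan in the frame of metal_tray between 0.005 and 0.0105 m and angle between each of objective_scan, objective_low, objective_high, objective_oil's own z axis and vertical below 0.1 rad and linear speed of each of objective_scan, objective_low, objective_high, objective_oil below 0.02 m/s and ((y of stand_low in the frame of wood_rack between 0.069 and 0.099 m and y of objective_low in the frame of metal_tray between -0.096 and -0.072 m and x of objective_low in the frame of metal_tray between -0.014 and 0.014 m) or (y of stand_low in the frame of wood_rack between 0.013 and 0.043 m and y of objective_low in the frame of metal_tray between -0.04 and -0.016 m and x of objective_low in the frame of metal_tray between -0.014 and 0.014 m) or (y of stand_low in the frame of wood_rack between -0.043 and -0.013 m and y of objective_low in the frame of metal_tray between 0.016 and 0.04 m and x of objective_low in the frame of metal_tray between -0.014 and 0.014 m) or (y of stand_low in the frame of wood_rack between -0.099 and -0.069 m and y of objective_low in the frame of metal_tray between 0.072 and 0.096 m and x of objective_low in the frame of metal_tray between -0.014 and 0.014 m)) and z of objective_low in the frame of metal_tray between 0.005 and 0.0105 m and ((y of stand_high in the frame of wood_rack between 0.069 and 0.099 m and y of objective_high in the frame of metal_tray between -0.096 and -0.072 m and x of objective_high in the frame of metal_tray between -0.014 and 0.014 m) or (y of stand_high in the frame of wood_rack between 0.013 and 0.043 m and y of objective_high in the frame of metal_tray between -0.04 and -0.016 m and x of objective_high in the frame of metal_tray between -0.014 and 0.014 m) or (y of stand_high in the frame of wood_rack between -0.043 and -0.013 m and y of objective_high in the frame of metal_tray between 0.016 and 0.04 m and x of objective_high in the frame of metal_tray between -0.014 and 0.014 m) or (y of stand_high in the frame of wood_rack between -0.099 and -0.069 m and y of objective_high in the frame of metal_tray between 0.072 and 0.096 m and x of objective_high in the frame of metal_tray between -0.014 and 0.014 m)) and z of objective_high in the frame of metal_tray between 0.005 and 0.0105 m and ((y of stand_oil in the frame of wood_rack between 0.069 and 0.099 m and y of objective_oil in the frame of metal_tray between -0.096 and -0.072 m and x of objective_oil in the frame of metal_tray between -0.014 and 0.014 m) or (y of stand_oil in the frame of wood_rack between 0.013 and 0.043 m and y of objective_oil in the frame of metal_tray between -0.04 and -0.016 m and x of objective_oil in the frame of metal_tray between -0.014 and 0.014 m) or (y of stand_oil in the frame of wood_rack between -0.043 and -0.013 m and y of objective_oil in the frame of metal_tray between 0.016 and 0.04 m and x of objective_oil in the frame of metal_tray between -0.014 and 0.014 m) or (y of stand_oil in the frame of wood_rack between -0.099 and -0.069 m and y of objective_oil in the frame of metal_tray between 0.072 and 0.096 m and x of objective_oil in the frame of metal_tray between -0.014 and 0.014 m)) and z of objective_oil in the frame of metal_tray between 0.005 and 0.0105 m); the robot touches nothing.
It fails at once if an objective is tipped over (more than 40 degrees) (angle between any of objective_scan, objective_low, objective_high, objective_oil's own z axis and vertical above 0.7 rad).
It fails at once if an objective is dropped or thrown (faster than 0.7 m/s out of the fingers: a fall of 25 mm) ((linear speed of objective_scan above 0.7 m/s and contact force between the fingers and objective_scan below 0.05 N) or (linear speed of objective_low above 0.7 m/s and contact force between the fingers and objective_low below 0.05 N) or (linear speed of objective_high above 0.7 m/s and contact force between the fingers and objective_high below 0.05 N) or (linear speed of objective_oil above 0.7 m/s and contact force between the fingers and objective_oil below 0.05 N)).
It also fails if it takes over 104 s, if anything falls off the work surface, if the arm or the gripper's body presses on something with over 40 N, if the wrist force passes 120 N, or if a joint passes its speed limit or range.

## Working session

There is one attempt and no reset: what is moved stays moved. The work goes in short steps, Python scripts to look and compute and a tool call to move; the robot and the scene stay as the last step left them, time stands still between calls to the robot, and variables do not carry over. Pictures are saved under pics/ and viewed, about 12 in all and at most 16, crops included, and the job is handed in when it is done.

Besides the shell and the picture viewer there is one more tool, called after "Request:" as name(argument=value, ...) on one line, values as JSON. apply_moves: Moves the arm, as the interface text tells. Its arguments: {"type":"object","properties":{"series":{"type":"array","items":{"type":"object","properties":{"x":{"type":"number"},"y":{"type":"number"},"z":{"type":"number"},"wx":{"type":"number"},"wy":{"type":"number"},"wz":{"type":"number"},"fingers":{"type":"number"}}}},"force":{"type":"number"}},"required":["series"]}

```bash
mkdir -p pics; ls; python3 - <<'E'
from plant import *
import cv2,numpy as np
s=get_state(); print({k:np.round(v,3).tolist() for k,v in s.items()})
for n in("top","scene"):
    p,d=snapshot(n); cv2.imwrite(f"pics/{n}0.png",p[:,:,::-1]); np.save(f"pics/{n}0.npy",d)
    m=camera_model(n); print(n,m)
E
```

```text
pics
{'clock': 0.0, 'q': [1.315, 0.69, -0.195, 1.566, 0.157, 0.902, -0.215], 'qd': [0.002, -0.001, 0.0, -0.001, -0.0, -0.0, 0.002], 'joint_torque': [-0.0, -52.756, -1.267, -15.343, -0.053, 0.007, 0.0], 'tool_pos': [0.178, -0.598, 0.238], 'eef_rot': [0.802, -0.598, -0.001, -0.0], 'contact_force': [-0.257, 0.229, -0.089], 'moment': [-0.027, -0.013, -0.033], 'opening': 0.999}
top {'camera_matrix': array([[451.69075354,   0.        , 278.68435755],
       [  0.        , 451.69075354, 213.64426065],
       [  0.        ,   0.        ,   1.        ]]), 'world_from_camera': array([[ 0.10085741,  0.96928558, -0.22430616,  0.3571214 ],
       [-0.99489453,  0.09906642, -0.0192542 , -0.00741135],
       [ 0.00355839,  0.2251029 ,  0.9743285 ,  0.76270318],
       [ 0.        ,  0.        ,  0.        ,  1.        ]])}
scene {'camera_matrix': array([[528.42400174,   0.        , 274.978713  ],
       [  0.        , 528.42400174, 211.1036883 ],
       [  0.        ,   0.        ,   1.        ]]), 'world_from_camera': array([[-0.53409657, -0.56274461,  0.63091945,  1.13553101],
       [ 0.84541684, -0.35255553,  0.40121685,  0.37419753],
       [-0.00334848,  0.74767848,  0.66405247,  0.68386539],
       [ 0.        ,  0.        ,  0.        ,  1.        ]])}
```

View pics/top0.png

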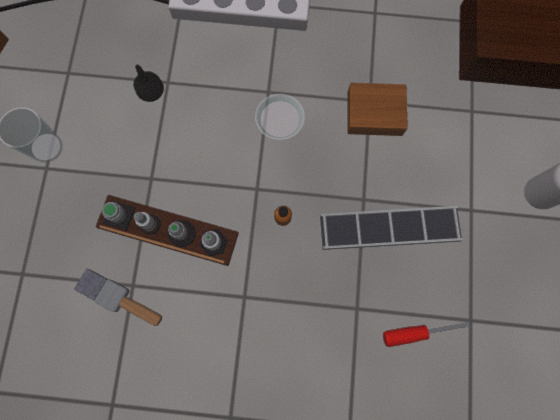

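View pics/scene0.png

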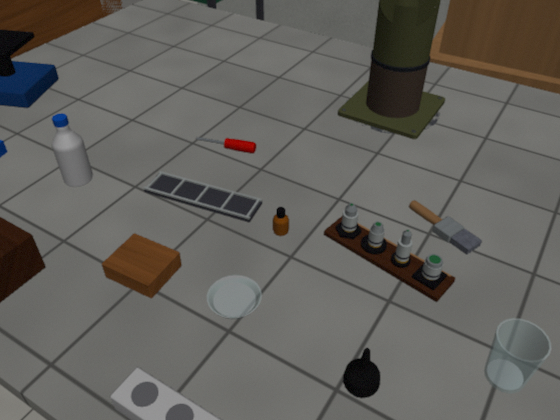

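Top view: the rack is on the left (corners about (103,198)–(233,262)) with four objectives at (115,212), (146,221), (180,231) and (212,241). The empty tray is on the right (322–460, 208–248). Scene view: the same, with the rack at (325–450, 220–290) and the tray at (145–260, 178–215).

```bash
cat > h.py <<'E'
from plant import *
import cv2,numpy as np
def world(n,d,m=None):
    m=m or camera_model(n); K=m["camera_matrix"]; T=m["world_from_camera"]
    v,u=np.mgrid[:d.shape[0],:d.shape[1]]
    P=np.stack([(u-K[0,2])/K[0,0]*d,-(v-K[1,2])/K[1,1]*d,-d],-1)
    return P@T[:3,:3].T+T[:3,3]
def ray(n,uv,z):
    m=camera_model(n); K=m["camera_matrix"]; T=m["world_from_camera"]
    uv=np.asarray(uv,float).reshape(-1,2)
    r=np.c_[(uv[:,0]-K[0,2])/K[0,0],-(uv[:,1]-K[1,2])/K[1,1],-np.ones(len(uv))]@T[:3,:3].T
    return T[:3,3]+r*((z-T[2,3])/r[:,2])[:,None]
E
python3 - <<'E'
from h import *
p=cv2.imread("pics/top0.png"); d=np.load("pics/top0.npy"); W=world("top",d)
hsv=cv2.cvtColor(p,cv2.COLOR_BGR2HSV)
print("table z",np.median(W[260:300,240:300,2]),W[260:300,240:300,2].std())
# rack
roi=np.zeros(d.shape,np.uint8); roi[185:275,85:245]=1
m=((roi>0)&(hsv[:,:,1]>90)&((hsv[:,:,0]<20)|(hsv[:,:,0]>170))).astype(np.uint8)
obj=((roi>0)&(W[:,:,2]>.026)).astype(np.uint8)
m=cv2.morphologyEx(m|obj*0,cv2.MORPH_OPEN,np.ones((2,2)))
v,u=np.nonzero(m); X=ray("top",np.c_[u,v],.012)
print("rack rect",cv2.minAreaRect((X[:,:2]*1000).astype(np.float32)))
# tray: floor contours
roi=np.zeros(d.shape,np.uint8); roi[200:255,312:468]=1
g=cv2.cvtColor(p,cv2.COLOR_BGR2GRAY)
m=((roi>0)&(g<75)).astype(np.uint8)
for c in cv2.findContours(m,cv2.RETR_EXTERNAL,cv2.CHAIN_APPROX_NONE)[0]:
    if cv2.contourArea(c)>300:
        X=ray("top",c[:,0],.008); print("comp",cv2.minAreaRect((X[:,:2]*1000).astype(np.float32)))
n,l,st,ce=cv2.connectedComponentsWithStats(obj)
for i in range(1,n):
    if st[i,4]<30: continue
    Q=W[l==i]; zt=np.percentile(Q[:,2],98); t=Q[Q[:,2]>zt-.006]
    print("obj",ce[i].round(),st[i,4],"top",zt.round(4),"top c",t.mean(0).round(4),"mid",((Q.min(0)+Q.max(0))/2).round(4))
E
```

```text
table z 0.0005943271788857452 0.0537687095718065
rack rect ((482.0304870605469, 191.5131072998047), (233.6103515625, 58.37914276123047), 79.7329330444336)
comp ((514.0888671875, -101.94951629638672), (50.36846160888672, 50.32677459716797), 9.49312686920166)
comp ((523.1188354492188, -157.41592407226562), (50.43048858642578, 50.096317291259766), 9.425822257995605)
comp ((532.2667236328125, -212.75311279296875), (50.14106750488281, 49.81667709350586), 9.42595386505127)
comp ((541.398681640625, -268.4267578125), (50.156532287597656, 49.414764404296875), 9.610709190368652)
obj [113. 212.] 370 top 0.0595 top c [0.4982 0.2759 0.0603] mid [0.435  0.1414 0.3944]
obj [144. 220.] 283 top 0.0856 top c [0.4863 0.218  0.0945] mid [0.4286 0.1128 0.3944]
obj [177. 230.] 261 top 0.0666 top c [0.4789 0.1674 0.0643] mid [0.4785 0.168  0.047 ]
obj [211. 240.] 291 top 0.0759 top c [0.4661 0.1091 0.0822] mid [0.4192 0.0584 0.3945]
```

```bash
cat >> h.py <<'E'
from scipy.spatial.transform import Rotation as R, Slerp
def go(*legs):
    """legs: (x,y,z mm, jaw angle deg, rows); prints the rows from the present pose"""
    s=get_state(); p=np.array(s["tool_pos"]); q=R.from_quat(s["eef_rot"]); k=0
    print("at",(p*1e3).round(1),"jaw",np.degrees(np.arctan2(*q.as_matrix()[[1,0],0])).round(1),"tilt",np.degrees(np.arccos(-q.as_matrix()[2,2])).round(2),"F",np.round(s["contact_force"],1),"open mm",round(88*s["opening"],1),"t",s["clock"])
    for x,y,z,a,n in legs:
        t=np.array([x,y,z])/1e3; c,d=np.cos(np.radians(a)),np.sin(np.radians(a))
        e=R.from_matrix([[c,d,0],[d,-c,0],[0,0,-1]]); sl=Slerp([0,1],R.concatenate([q,e]))
        for i in range(n):
            r0,r1=sl(i/n),sl((i+1)/n)
            k+=1; print(k,(r0.inv().apply((t-p)/n)/.8).round(4),((r0.inv()*r1).as_rotvec()/np.pi).round(4))
        p,q=t,e
E
python3 - <<'E'
from h import *
go((440,-300,220,-42,8),(466,109,180,-10.3,8))
E
```

```text
at [ 178.4 -598.4  238. ] jaw -73.4 tilt 0.09 F [-0.2  0.8  0.1] open mm 87.8 t 0.1
1 [-0.033  -0.0525  0.0029] [-0.      0.0001 -0.0218]
2 [-0.0293 -0.0546  0.0029] [-0.      0.0001 -0.0218]
3 [-0.0255 -0.0565  0.0028] [-0.      0.0001 -0.0218]
4 [-0.0216 -0.0581  0.0028] [-0.      0.0001 -0.0218]
5 [-0.0176 -0.0595  0.0028] [-0.      0.0001 -0.0218]
6 [-0.0135 -0.0605  0.0028] [-0.      0.0001 -0.0218]
7 [-0.0093 -0.0613  0.0028] [-0.      0.0001 -0.0218]
8 [-0.0051 -0.0618  0.0028] [-0.      0.0001 -0.0218]
9 [-0.0397 -0.0502  0.0063] [ 0.     0.    -0.022]
10 [-0.0362 -0.0528  0.0063] [ 0.     0.    -0.022]
11 [-0.0324 -0.0552  0.0063] [ 0.     0.    -0.022]
12 [-0.0285 -0.0573  0.0063] [ 0.     0.    -0.022]
13 [-0.0245 -0.0592  0.0063] [ 0.     0.    -0.022]
14 [-0.0204 -0.0607  0.0063] [ 0.     0.    -0.022]
15 [-0.0161 -0.062   0.0063] [ 0.     0.    -0.022]
16 [-0.0118 -0.0629  0.0063] [ 0.     0.    -0.022]
```

Request:
apply_moves(series=[{"x": -0.033,"y": -0.0525,"z": 0.003,"wz": -0.022},{"x": -0.029,"y": -0.0545,"z": 0.003,"wz": -0.022},{"x": -0.0255,"y": -0.0565,"z": 0.003,"wz": -0.022},{"x": -0.0215,"y": -0.058,"z": 0.003,"wz": -0.022},{"x": -0.0175,"y": -0.0595,"z": 0.003,"wz": -0.022},{"x": -0.0135,"y": -0.0605,"z": 0.003,"wz": -0.022},{"x": -0.009,"y": -0.061,"z": 0.003,"wz": -0.022},{"x": -0.005,"y": -0.062,"z": 0.003,"wz": -0.022}])

```text
schema error: expected keys x, y, z, wx, wy, wz, fingers
```

```bash
python3 - <<'E'
from h import *
go((466,109,180,-10.3,8))
E
```

```text
at [ 178.4 -598.4  238. ] jaw -73.4 tilt 0.09 F [-0.2  0.8  0.1] open mm 87.8 t 0.1
1 [-0.0931 -0.0747  0.0092] [-0.      0.0001 -0.0438]
2 [-0.0819 -0.0867  0.0092] [-0.      0.0001 -0.0438]
3 [-0.0693 -0.0971  0.0092] [-0.      0.0001 -0.0438]
4 [-0.0553 -0.1057  0.0091] [-0.      0.0001 -0.0438]
5 [-0.0403 -0.1123  0.0091] [-0.      0.0001 -0.0438]
6 [-0.0245 -0.1168  0.0091] [-0.      0.0001 -0.0438]
7 [-0.0082 -0.119   0.0091] [-0.      0.0001 -0.0438]
8 [ 0.0082 -0.119   0.0091] [-0.      0.0001 -0.0438]
```

All seven keys are required in each row.

Request:
apply_moves(series=[{"x": -0.033,"y": -0.0525,"z": 0.003,"wx": 0,"wy": 0,"wz": -0.022,"fingers": 1},{"x": -0.029,"y": -0.0545,"z": 0.003,"wx": 0,"wy": 0,"wz": -0.022,"fingers": 1},{"x": -0.0255,"y": -0.0565,"z": 0.003,"wx": 0,"wy": 0,"wz": -0.022,"fingers": 1},{"x": -0.0215,"y": -0.058,"z": 0.003,"wx": 0,"wy": 0,"wz": -0.022,"fingers": 1},{"x": -0.0175,"y": -0.0595,"z": 0.003,"wx": 0,"wy": 0,"wz": -0.022,"fingers": 1},{"x": -0.0135,"y": -0.0605,"z": 0.003,"wx": 0,"wy": 0,"wz": -0.022,"fingers": 1},{"x": -0.009,"y": -0.061,"z": 0.003,"wx": 0,"wy": 0,"wz": -0.022,"fingers": 1},{"x": -0.005,"y": -0.062,"z": 0.003,"wx": 0,"wy": 0,"wz": -0.022,"fingers": 1}])

```text
clock: 1.1
tool_pos: [0.4408, -0.2937, 0.2151]
eef_rot: [0.936, -0.353, -0.003, 0.0]
contact_force: [0.9, -0.8, 0.4]
opening: 1.002
```

```bash
python3 - <<'E'
from h import *
go((466,109,180,-10.3,8))
E
```

```text
at [ 440.8 -293.7  215.1] jaw -41.3 tilt 0.3 F [ 0.9 -0.8  0.4] open mm 88.2 t 1.1
1 [-0.0385 -0.0499  0.0056] [ 0.      0.0002 -0.0215]
2 [-0.0351 -0.0524  0.0056] [ 0.      0.0002 -0.0215]
3 [-0.0315 -0.0546  0.0055] [ 0.      0.0002 -0.0215]
4 [-0.0277 -0.0566  0.0055] [ 0.      0.0002 -0.0215]
5 [-0.0238 -0.0584  0.0055] [ 0.      0.0002 -0.0215]
6 [-0.0198 -0.0598  0.0055] [ 0.      0.0002 -0.0215]
7 [-0.0157 -0.061   0.0055] [ 0.      0.0002 -0.0215]
8 [-0.0116 -0.062   0.0055] [ 0.      0.0002 -0.0215]
```

Motion tracks well.

Request:
apply_moves(series=[{"x": -0.0385,"y": -0.05,"z": 0.0055,"wx": 0,"wy": 0,"wz": -0.0215,"fingers": 1},{"x": -0.035,"y": -0.0525,"z": 0.0055,"wx": 0,"wy": 0,"wz": -0.0215,"fingers": 1},{"x": -0.0315,"y": -0.0545,"z": 0.0055,"wx": 0,"wy": 0,"wz": -0.0215,"fingers": 1},{"x": -0.0275,"y": -0.0565,"z": 0.0055,"wx": 0,"wy": 0,"wz": -0.0215,"fingers": 1},{"x": -0.024,"y": -0.0585,"z": 0.0055,"wx": 0,"wy": 0,"wz": -0.0215,"fingers": 1},{"x": -0.02,"y": -0.06,"z": 0.0055,"wx": 0,"wy": 0,"wz": -0.0215,"fingers": 1},{"x": -0.0155,"y": -0.061,"z": 0.0055,"wx": 0,"wy": 0,"wz": -0.0215,"fingers": 1},{"x": -0.0115,"y": -0.062,"z": 0.0055,"wx": 0,"wy": 0,"wz": -0.0215,"fingers": 1}])

```text
clock: 2.1
tool_pos: [0.4657, 0.122, 0.1784]
eef_rot: [0.997, -0.081, -0.001, -0.001]
contact_force: [0.3, 1.5, 0.0]
opening: 1.001
```

```bash
python3 - <<'E'
from h import *
go((466,109,130,-10.3,2),(466,109,27,-10.3,5))
p,d=snapshot("wrist"); cv2.imwrite("pics/w1.png",p[:,:,::-1])
E
```

```text
at [465.7 122.  178.4] jaw -9.3 tilt 0.19 F [0.3 1.5 0. ] open mm 88.0 t 2.1
1 [0.0016 0.008  0.0303] [-0.0003  0.0004  0.0027]
2 [0.0016 0.008  0.0303] [-0.0003  0.0004  0.0027]
3 [0.     0.     0.0258] [0. 0. 0.]
4 [0.     0.     0.0258] [0. 0. 0.]
5 [0.     0.     0.0258] [0. 0. 0.]
6 [0.     0.     0.0258] [0. 0. 0.]
7 [0.     0.     0.0258] [0. 0. 0.]
```

View pics/w1.png

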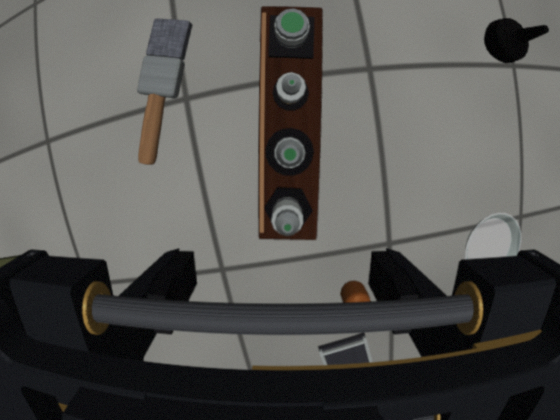

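Wrist view: the rack runs up from (288,215), the hexagonal stand with high, through round/low (290,153) and small round/oil (291,88) to square/scan (293,27). This confirms the order left to right is scan, oil, low, high.

Request:
apply_moves(series=[{"x": 0.0016,"y": 0.008,"z": 0.03,"wx": 0,"wy": 0,"wz": 0.0027,"fingers": 1},{"x": 0.0016,"y": 0.008,"z": 0.03,"wx": 0,"wy": 0,"wz": 0.0027,"fingers": 1},{"x": 0,"y": 0,"z": 0,"wx": 0,"wy": 0,"wz": 0,"fingers": 0.5},{"x": 0,"y": 0,"z": 0,"wx": 0,"wy": 0,"wz": 0,"fingers": 0.5}])

```text
clock: 2.65
tool_pos: [0.4666, 0.1224, 0.1296]
eef_rot: [0.997, -0.081, -0.0, -0.007]
contact_force: [0.3, -0.6, -0.9]
opening: 0.8
```

```bash
python3 - <<'E'
from h import *
go((466,109,60,-10.3,3),(466,109,27,-10.3,2))
E
```

```text
at [466.6 122.4 129.6] jaw -9.3 tilt 0.76 F [ 0.3 -0.6 -0.9] open mm 70.4 t 2.65
1 [0.0007 0.0059 0.0289] [-0.0014  0.0002  0.0019]
2 [0.0007 0.0058 0.029 ] [-0.0014  0.0002  0.0019]
3 [0.0007 0.0057 0.029 ] [-0.0014  0.0002  0.0019]
4 [0.     0.     0.0206] [0. 0. 0.]
5 [0.     0.     0.0206] [0. 0. 0.]
```

Request:
apply_moves(series=[{"x": 0.001,"y": 0.0165,"z": 0,"wx": -0.004,"wy": 0,"wz": 0.005,"fingers": 0.5},{"x": 0,"y": 0,"z": 0,"wx": 0,"wy": 0,"wz": 0,"fingers": 0.5}])

```text
clock: 2.9
tool_pos: [0.4659, 0.1082, 0.1307]
eef_rot: [0.996, -0.09, -0.0, -0.0]
contact_force: [-0.7, -0.5, 0.5]
opening: 0.749
```

```bash
python3 - <<'E'
from h import *
go((466,109,60,-10.3,3),(466,109,27,-10.3,2))
E
```

```text
at [465.9 108.2 130.7] jaw -10.3 tilt 0.02 F [-0.7 -0.5  0.5] open mm 65.9 t 2.9
1 [-0.     -0.0003  0.0295] [-0.  0.  0.]
2 [-0.     -0.0003  0.0295] [-0.  0.  0.]
3 [-0.     -0.0004  0.0295] [-0.  0.  0.]
4 [0.     0.     0.0206] [0. 0. 0.]
5 [0.     0.     0.0206] [0. 0. 0.]
```

Request:
apply_moves(series=[{"x": 0,"y": 0,"z": 0.035,"wx": 0,"wy": 0,"wz": 0,"fingers": 0.5},{"x": 0,"y": 0,"z": 0.035,"wx": 0,"wy": 0,"wz": 0,"fingers": 0.5},{"x": 0,"y": 0,"z": 0.03,"wx": 0,"wy": 0,"wz": 0,"fingers": 0.5},{"x": 0,"y": 0,"z": 0.02,"wx": 0,"wy": 0,"wz": 0,"fingers": 0.5},{"x": 0,"y": 0,"z": 0.008,"wx": 0,"wy": 0,"wz": 0,"fingers": 0.5},{"x": 0,"y": 0,"z": 0,"wx": 0,"wy": 0,"wz": 0,"fingers": 0.5}], force=20)

```text
clock: 3.65
tool_pos: [0.4701, 0.1089, 0.0287]
eef_rot: [0.996, -0.091, 0.004, -0.002]
contact_force: [0.4, 0.1, 0.5]
opening: 0.747
```

```bash
python3 - <<'E'
from h import *
go((466,109,27,-10.3,1))
E
```

```text
at [470.1 108.9  28.7] jaw -10.4 tilt 0.55 F [0.4 0.1 0.5] open mm 65.8 t 3.65
1 [-0.0051  0.0008  0.002 ] [-0.0018 -0.0025 -0.0007]
```

Request:
apply_moves(series=[{"x": -0.005,"y": 0,"z": 0.0015,"wx": -0.002,"wy": -0.0025,"wz": 0,"fingers": 0.5},{"x": 0,"y": 0,"z": 0,"wx": 0,"wy": 0,"wz": 0,"fingers": -1},{"x": 0,"y": 0,"z": 0,"wx": 0,"wy": 0,"wz": 0,"fingers": -1},{"x": 0,"y": 0,"z": 0,"wx": 0,"wy": 0,"wz": 0,"fingers": -1},{"x": 0,"y": 0,"z": 0,"wx": 0,"wy": 0,"wz": 0,"fingers": -1},{"x": 0,"y": 0,"z": 0,"wx": 0,"wy": 0,"wz": 0,"fingers": -1}], force=20)

```text
clock: 4.4
tool_pos: [0.4672, 0.1099, 0.0293]
eef_rot: [0.996, -0.091, 0.001, -0.0]
contact_force: [0.4, 0.5, 0.1]
opening: 0.304
```

```bash
python3 - <<'E'
from h import *
go((466,109,125,-10.3,3),(514,-102,130,9.4,6))
E
```

```text
at [467.2 109.9  29.3] jaw -10.5 tilt 0.16 F [0.4 0.5 0.1] open mm 26.7 t 4.4
1 [-0.0003  0.0004 -0.0399] [-0.0001 -0.0003 -0.0003]
2 [-0.0004  0.0004 -0.0399] [-0.0001 -0.0003 -0.0003]
3 [-0.0004  0.0004 -0.0399] [-0.0001 -0.0003 -0.0003]
4 [ 0.0177  0.0415 -0.001 ] [ 0.      0.     -0.0182]
5 [ 0.0153  0.0424 -0.001 ] [ 0.      0.     -0.0182]
6 [ 0.0128  0.0432 -0.001 ] [ 0.      0.     -0.0182]
7 [ 0.0103  0.0439 -0.001 ] [ 0.      0.     -0.0182]
8 [ 0.0078  0.0444 -0.001 ] [ 0.      0.     -0.0182]
9 [ 0.0053  0.0448 -0.001 ] [ 0.      0.     -0.0182]
```

Request:
apply_moves(series=[{"x": 0,"y": 0,"z": -0.02,"wx": 0,"wy": 0,"wz": 0,"fingers": -1},{"x": 0,"y": 0,"z": -0.04,"wx": 0,"wy": 0,"wz": 0,"fingers": -1},{"x": 0,"y": 0,"z": -0.04,"wx": 0,"wy": 0,"wz": 0,"fingers": -1},{"x": 0,"y": 0,"z": -0.02,"wx": 0,"wy": 0,"wz": 0,"fingers": -1},{"x": 0,"y": 0,"z": 0,"wx": 0,"wy": 0,"wz": 0,"fingers": -1}])

```text
clock: 5.03
tool_pos: [0.4655, 0.1092, 0.1267]
eef_rot: [0.996, -0.091, -0.0, 0.001]
contact_force: [-0.0, -0.6, -1.4]
opening: 0.298
```

```bash
python3 - <<'E'
from h import *
go((514,-102,130,9.4,6))
E
```

```text
at [465.5 109.2 126.7] jaw -10.4 tilt 0.11 F [-0.  -0.6 -1.4] open mm 26.2 t 5.025
1 [ 0.0179  0.0414 -0.0006] [ 0.0001  0.0001 -0.0184]
2 [ 0.0155  0.0424 -0.0006] [ 0.0001  0.0001 -0.0184]
3 [ 0.013   0.0432 -0.0006] [ 0.0001  0.0001 -0.0184]
4 [ 0.0105  0.0439 -0.0006] [ 0.0001  0.0001 -0.0184]
5 [ 0.0079  0.0444 -0.0007] [ 0.0001  0.0001 -0.0184]
6 [ 0.0054  0.0448 -0.0007] [ 0.0001  0.0001 -0.0184]
```

Request:
apply_moves(series=[{"x": 0.018,"y": 0.0415,"z": 0,"wx": 0,"wy": 0,"wz": -0.0184,"fingers": -1},{"x": 0.0155,"y": 0.0425,"z": 0,"wx": 0,"wy": 0,"wz": -0.0184,"fingers": -1},{"x": 0.013,"y": 0.043,"z": 0,"wx": 0,"wy": 0,"wz": -0.0184,"fingers": -1},{"x": 0.0105,"y": 0.044,"z": 0,"wx": 0,"wy": 0,"wz": -0.0184,"fingers": -1},{"x": 0.008,"y": 0.0445,"z": 0,"wx": 0,"wy": 0,"wz": -0.0184,"fingers": -1},{"x": 0.003,"y": 0.025,"z": 0,"wx": 0,"wy": 0,"wz": -0.01,"fingers": -1},{"x": 0,"y": 0.006,"z": 0,"wx": 0,"wy": 0,"wz": -0.004,"fingers": -1},{"x": 0,"y": 0,"z": 0,"wx": 0,"wy": 0,"wz": 0,"fingers": -1}])

```text
clock: 6.02
tool_pos: [0.5091, -0.0953, 0.1181]
eef_rot: [0.997, 0.083, -0.007, -0.001]
contact_force: [0.4, 0.1, -1.3]
opening: 0.295
```

```bash
python3 - <<'E'
from h import *
go((514,-102,130,9.4,1))
E
```

```text
at [509.1 -95.3 118.1] jaw 9.5 tilt 0.82 F [ 0.4  0.1 -1.3] open mm 25.9 t 6.025
1 [ 0.0044  0.0092 -0.015 ] [-0.0009  0.0045  0.0004]
```

Request:
apply_moves(series=[{"x": 0.0045,"y": 0.009,"z": 0,"wx": -0.001,"wy": 0.0045,"wz": 0,"fingers": -1},{"x": 0,"y": 0,"z": 0.03,"wx": 0,"wy": 0,"wz": 0,"fingers": -1},{"x": 0,"y": 0,"z": 0.035,"wx": 0,"wy": 0,"wz": 0,"fingers": -1},{"x": 0,"y": 0,"z": 0.02,"wx": 0,"wy": 0,"wz": 0,"fingers": -1},{"x": 0,"y": 0,"z": 0,"wx": 0,"wy": 0,"wz": 0,"fingers": -1}])

```text
clock: 6.65
tool_pos: [0.5156, -0.0971, 0.0487]
eef_rot: [0.996, 0.086, 0.002, -0.001]
contact_force: [-0.3, -0.3, -1.3]
opening: 0.298
```

```bash
python3 - <<'E'
from h import *
go((514,-102,21,9.4,1))
E
```

```text
at [515.6 -97.1  48.7] jaw 9.9 tilt 0.28 F [-0.3 -0.3 -1.3] open mm 26.2 t 6.65
1 [-0.0032  0.0057  0.0346] [-0.0003 -0.0015  0.0027]
```

Request:
apply_moves(series=[{"x": -0.003,"y": 0.0057,"z": 0.012,"wx": 0,"wy": -0.0015,"wz": 0.0027,"fingers": -1},{"x": 0,"y": 0,"z": 0.012,"wx": 0,"wy": 0,"wz": 0,"fingers": -1},{"x": 0,"y": 0,"z": 0.007,"wx": 0,"wy": 0,"wz": 0,"fingers": -1},{"x": 0,"y": 0,"z": 0,"wx": 0,"wy": 0,"wz": 0,"fingers": -1}])

```text
clock: 7.15
tool_pos: [0.5152, -0.1018, 0.0237]
eef_rot: [0.997, 0.082, 0.001, -0.0]
contact_force: [-0.2, -0.4, -1.6]
opening: 0.303
```

```bash
python3 - <<'E'
from h import *
go((514,-102,19.5,9.4,1))
E
```

```text
at [ 515.2 -101.8   23.7] jaw 9.4 tilt 0.16 F [-0.2 -0.4 -1.6] open mm 26.7 t 7.15
1 [-0.0016 -0.      0.0053] [-0.0002 -0.0009  0.0001]
```

Now lower gently in small steps, watching the force.

Request:
apply_moves(series=[{"x": -0.001,"y": 0,"z": 0.002,"wx": 0,"wy": 0,"wz": 0,"fingers": -1},{"x": 0,"y": 0,"z": 0.002,"wx": 0,"wy": 0,"wz": 0,"fingers": -1},{"x": 0,"y": 0,"z": 0.0015,"wx": 0,"wy": 0,"wz": 0,"fingers": -1}])

```text
clock: 7.52
tool_pos: [0.5148, -0.1019, 0.0196]
eef_rot: [0.997, 0.082, 0.002, -0.0]
contact_force: [-0.2, -0.1, -1.3]
opening: 0.299
```

Request:
apply_moves(series=[{"x": 0,"y": 0,"z": 0.0015,"wx": 0,"wy": 0,"wz": 0,"fingers": -1},{"x": 0,"y": 0,"z": 0.001,"wx": 0,"wy": 0,"wz": 0,"fingers": -1}])

```text
clock: 7.78
tool_pos: [0.5149, -0.1019, 0.0193]
eef_rot: [0.997, 0.082, 0.002, 0.0]
contact_force: [-1.6, -0.1, 7.2]
opening: 0.297
```

Touched down at the expected height. Release and lift.

Request:
apply_moves(series=[{"x": 0,"y": 0,"z": -0.0005,"wx": 0,"wy": 0,"wz": 0,"fingers": 0.2},{"x": 0,"y": 0,"z": 0,"wx": 0,"wy": 0,"wz": 0,"fingers": 0.5},{"x": 0,"y": 0,"z": 0,"wx": 0,"wy": 0,"wz": 0,"fingers": 0.5},{"x": 0,"y": 0,"z": -0.02,"wx": 0,"wy": 0,"wz": 0,"fingers": 0.5},{"x": 0,"y": 0,"z": -0.04,"wx": 0,"wy": 0,"wz": 0,"fingers": 0.5},{"x": 0,"y": 0,"z": -0.05,"wx": 0,"wy": 0,"wz": 0,"fingers": 0.5},{"x": 0,"y": 0,"z": -0.03,"wx": 0,"wy": 0,"wz": 0,"fingers": 0.5}])

```text
clock: 8.65
tool_pos: [0.5135, -0.1017, 0.1329]
eef_rot: [0.997, 0.083, 0.0, -0.0]
contact_force: [0.4, 0.2, -0.6]
opening: 0.751
```

```bash
python3 - <<'E'
from h import *
go((478.5,167,130,-10.3,7))
p,d=snapshot("scene"); cv2.imwrite("pics/s1.png",cv2.resize(p[120:320,100:480,::-1],None,fx=2,fy=2))
E
```

```text
at [ 513.5 -101.7  132.9] jaw 9.5 tilt 0.06 F [ 0.4  0.2 -0.6] open mm 66.1 t 8.65
1 [ 0.0017 -0.0484  0.0005] [-0.     -0.      0.0157]
2 [-0.0007 -0.0484  0.0005] [-0.     -0.      0.0157]
3 [-0.003  -0.0483  0.0005] [-0.     -0.      0.0157]
4 [-0.0054 -0.0481  0.0005] [-0.     -0.      0.0157]
5 [-0.0078 -0.0478  0.0005] [-0.     -0.      0.0157]
6 [-0.0101 -0.0473  0.0005] [-0.     -0.      0.0157]
7 [-0.0124 -0.0468  0.0005] [-0.     -0.      0.0157]
```

View pics/s1.png

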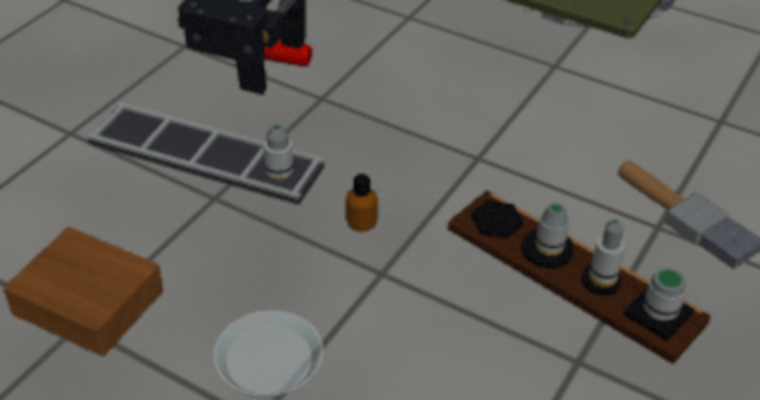

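The crop shows high standing upright in the tray's end compartment at (280,155); low, oil and scan are still on the rack at (552,235), (606,255) and (665,297). Next: low.

Request:
apply_moves(series=[{"x": 0.0017,"y": -0.0485,"z": 0,"wx": 0,"wy": 0,"wz": 0.0157,"fingers": 0.5},{"x": -0.0007,"y": -0.0485,"z": 0,"wx": 0,"wy": 0,"wz": 0.0157,"fingers": 0.5},{"x": -0.003,"y": -0.0485,"z": 0,"wx": 0,"wy": 0,"wz": 0.0157,"fingers": 0.5},{"x": -0.0055,"y": -0.048,"z": 0,"wx": 0,"wy": 0,"wz": 0.0157,"fingers": 0.5},{"x": -0.008,"y": -0.048,"z": 0,"wx": 0,"wy": 0,"wz": 0.0157,"fingers": 0.5},{"x": -0.01,"y": -0.0475,"z": 0,"wx": 0,"wy": 0,"wz": 0.0157,"fingers": 0.5},{"x": -0.006,"y": -0.025,"z": 0,"wx": 0,"wy": 0,"wz": 0.01,"fingers": 0.5},{"x": 0,"y": 0,"z": 0,"wx": 0,"wy": 0,"wz": 0,"fingers": 0.5}])

```text
clock: 9.7
tool_pos: [0.484, 0.1559, 0.1322]
eef_rot: [0.996, -0.088, 0.003, 0.0]
contact_force: [-0.1, -0.6, 0.4]
opening: 0.747
```

```bash
python3 - <<'E'
from h import *
go((478,166,27,-10.3,1))
E
```

```text
at [484.  155.9 132.2] jaw -10.1 tilt 0.31 F [-0.1 -0.6  0.4] open mm 65.7 t 9.7
1 [-0.0103 -0.0111  0.1315] [-0.0001 -0.0017  0.0009]
```

Request:
apply_moves(series=[{"x": -0.0095,"y": -0.011,"z": 0,"wx": 0,"wy": -0.0017,"wz": 0.001,"fingers": 0.5},{"x": 0,"y": 0,"z": 0.02,"wx": 0,"wy": 0,"wz": 0,"fingers": 0.5},{"x": 0,"y": 0,"z": 0.03,"wx": 0,"wy": 0,"wz": 0,"fingers": 0.5},{"x": 0,"y": 0,"z": 0.015,"wx": 0,"wy": 0,"wz": 0,"fingers": 0.5},{"x": 0,"y": 0,"z": 0,"wx": 0,"wy": 0,"wz": 0,"fingers": 0.5}])

```text
clock: 10.32
tool_pos: [0.4777, 0.1618, 0.0785]
eef_rot: [0.996, -0.093, -0.001, 0.001]
contact_force: [-0.3, 0.4, -0.4]
opening: 0.752
```

```bash
python3 - <<'E'
from h import *
go((478,166,27,-10.3,1))
E
```

```text
at [477.7 161.8  78.5] jaw -10.6 tilt 0.15 F [-0.3  0.4 -0.4] open mm 66.2 t 10.325
1 [-0.0006 -0.0053  0.0643] [ 0.0008  0.0003 -0.0019]
```

Request:
apply_moves(series=[{"x": 0,"y": -0.005,"z": 0.01,"wx": 0.0008,"wy": 0,"wz": -0.002,"fingers": 0.5},{"x": 0,"y": 0,"z": 0.025,"wx": 0,"wy": 0,"wz": 0,"fingers": 0.5},{"x": 0,"y": 0,"z": 0.02,"wx": 0,"wy": 0,"wz": 0,"fingers": 0.5},{"x": 0,"y": 0,"z": 0.008,"wx": 0,"wy": 0,"wz": 0,"fingers": 0.5},{"x": 0,"y": 0,"z": 0,"wx": 0,"wy": 0,"wz": 0,"fingers": 0.5}])

```text
clock: 10.95
tool_pos: [0.4808, 0.1673, 0.0282]
eef_rot: [0.996, -0.09, 0.002, -0.002]
contact_force: [-0.4, -0.2, -0.1]
opening: 0.75
```

```bash
python3 - <<'E'
from h import *
go((478,166,27,-10.3,1))
E
```

```text
at [480.8 167.3  28.2] jaw -10.3 tilt 0.31 F [-0.4 -0.2 -0.1] open mm 66.0 t 10.95
1 [-0.0031  0.0023  0.0015] [-0.0014 -0.001   0.0001]
```

Request:
apply_moves(series=[{"x": -0.003,"y": 0.0015,"z": 0.0015,"wx": -0.0014,"wy": -0.001,"wz": 0,"fingers": 0.5},{"x": 0,"y": 0,"z": 0,"wx": 0,"wy": 0,"wz": 0,"fingers": -1},{"x": 0,"y": 0,"z": 0,"wx": 0,"wy": 0,"wz": 0,"fingers": -1},{"x": 0,"y": 0,"z": 0,"wx": 0,"wy": 0,"wz": 0,"fingers": -1},{"x": 0,"y": 0,"z": 0,"wx": 0,"wy": 0,"wz": 0,"fingers": -1},{"x": 0,"y": 0,"z": 0,"wx": 0,"wy": 0,"wz": 0,"fingers": -1}], force=20)

```text
clock: 11.7
tool_pos: [0.4791, 0.1669, 0.0285]
eef_rot: [0.996, -0.09, 0.001, -0.001]
contact_force: [0.3, -0.7, -0.0]
opening: 0.276
```

Request:
apply_moves(series=[{"x": 0,"y": 0,"z": -0.02,"wx": 0,"wy": 0,"wz": 0,"fingers": -1},{"x": 0,"y": 0,"z": -0.04,"wx": 0,"wy": 0,"wz": 0,"fingers": -1},{"x": 0,"y": 0,"z": -0.04,"wx": 0,"wy": 0,"wz": 0,"fingers": -1},{"x": 0,"y": 0,"z": -0.025,"wx": 0,"wy": 0,"wz": 0,"fingers": -1},{"x": 0,"y": 0,"z": 0,"wx": 0,"wy": 0,"wz": 0,"fingers": -1}])

```text
clock: 12.32
tool_pos: [0.4779, 0.1663, 0.1303]
eef_rot: [0.996, -0.09, -0.0, 0.0]
contact_force: [-0.0, -0.1, -1.5]
opening: 0.275
```

```bash
python3 - <<'E'
from h import *
go((523,-157.4,130,9.4,8))
E
```

```text
at [477.9 166.3 130.3] jaw -10.3 tilt 0.03 F [-0.  -0.1 -1.5] open mm 24.2 t 12.325
1 [0.016  0.0485 0.0001] [ 0.      0.     -0.0137]
2 [0.0139 0.0491 0.0001] [ 0.      0.     -0.0137]
3 [0.0117 0.0497 0.0001] [ 0.      0.     -0.0137]
4 [0.0096 0.0502 0.0001] [ 0.      0.     -0.0137]
5 [0.0074 0.0505 0.0001] [ 0.      0.     -0.0137]
6 [0.0053 0.0508 0.0001] [ 0.      0.     -0.0137]
7 [0.0031 0.051  0.0001] [ 0.      0.     -0.0137]
8 [0.0009 0.0511 0.0001] [ 0.      0.     -0.0137]
```

Request:
apply_moves(series=[{"x": 0.016,"y": 0.0485,"z": -0.001,"wx": 0,"wy": 0,"wz": -0.0137,"fingers": -1},{"x": 0.014,"y": 0.049,"z": -0.001,"wx": 0,"wy": 0,"wz": -0.0137,"fingers": -1},{"x": 0.0115,"y": 0.0495,"z": -0.001,"wx": 0,"wy": 0,"wz": -0.0137,"fingers": -1},{"x": 0.0095,"y": 0.05,"z": -0.001,"wx": 0,"wy": 0,"wz": -0.0137,"fingers": -1},{"x": 0.0075,"y": 0.0505,"z": -0.001,"wx": 0,"wy": 0,"wz": -0.0137,"fingers": -1},{"x": 0.005,"y": 0.051,"z": -0.001,"wx": 0,"wy": 0,"wz": -0.0137,"fingers": -1},{"x": 0.003,"y": 0.051,"z": -0.001,"wx": 0,"wy": 0,"wz": -0.0137,"fingers": -1},{"x": 0.001,"y": 0.03,"z": 0,"wx": 0,"wy": 0,"wz": -0.008,"fingers": -1}])

```text
clock: 13.32
tool_pos: [0.5203, -0.1463, 0.126]
eef_rot: [0.997, 0.082, -0.006, -0.002]
contact_force: [-0.1, 0.4, -0.3]
opening: 0.279
```

Request:
apply_moves(series=[{"x": 0,"y": 0,"z": 0,"wx": 0,"wy": 0,"wz": 0,"fingers": -1},{"x": 0,"y": 0,"z": 0,"wx": 0,"wy": 0,"wz": 0,"fingers": -1}])

```text
clock: 13.58
tool_pos: [0.5189, -0.147, 0.1238]
eef_rot: [0.997, 0.081, -0.008, -0.003]
contact_force: [0.0, 1.5, -1.2]
opening: 0.274
```

```bash
python3 - <<'E'
from h import *
go((523,-157.4,100,9.4,1))
E
```

```text
at [ 518.9 -147.   123.8] jaw 9.2 tilt 0.94 F [ 0.   1.5 -1.2] open mm 24.1 t 13.575
1 [0.0034 0.0139 0.0296] [-0.002   0.0048 -0.0009]
```

Request:
apply_moves(series=[{"x": 0.0035,"y": 0.014,"z": 0.01,"wx": -0.002,"wy": 0.005,"wz": -0.001,"fingers": -1},{"x": 0,"y": 0,"z": 0.03,"wx": 0,"wy": 0,"wz": 0,"fingers": -1},{"x": 0,"y": 0,"z": 0.035,"wx": 0,"wy": 0,"wz": 0,"fingers": -1},{"x": 0,"y": 0,"z": 0.02,"wx": 0,"wy": 0,"wz": 0,"fingers": -1},{"x": 0,"y": 0,"z": 0,"wx": 0,"wy": 0,"wz": 0,"fingers": -1}])

```text
clock: 14.2
tool_pos: [0.5243, -0.1532, 0.044]
eef_rot: [0.996, 0.087, 0.002, -0.001]
contact_force: [-0.4, 1.4, -1.7]
opening: 0.277
```

```bash
python3 - <<'E'
from h import *
go((523,-157.4,22,9.4,1))
E
```

```text
at [ 524.3 -153.2   44. ] jaw 10.0 tilt 0.2 F [-0.4  1.4 -1.7] open mm 24.4 t 14.2
1 [-0.0027  0.0049  0.0275] [-0.0003 -0.0011  0.0031]
```

Request:
apply_moves(series=[{"x": -0.0027,"y": 0.005,"z": 0.01,"wx": 0,"wy": -0.001,"wz": 0.003,"fingers": -1},{"x": 0,"y": 0,"z": 0.01,"wx": 0,"wy": 0,"wz": 0,"fingers": -1},{"x": 0,"y": 0,"z": 0.006,"wx": 0,"wy": 0,"wz": 0,"fingers": -1},{"x": 0,"y": 0,"z": 0,"wx": 0,"wy": 0,"wz": 0,"fingers": -1}])

```text
clock: 14.7
tool_pos: [0.5239, -0.1574, 0.023]
eef_rot: [0.997, 0.082, 0.001, -0.0]
contact_force: [-0.5, -0.4, -1.0]
opening: 0.279
```

Request:
apply_moves(series=[{"x": 0,"y": 0,"z": 0.0015,"wx": 0,"wy": 0,"wz": 0,"fingers": -1},{"x": 0,"y": 0,"z": 0.0015,"wx": 0,"wy": 0,"wz": 0,"fingers": -1}])

```text
clock: 14.95
tool_pos: [0.5243, -0.1574, 0.021]
eef_rot: [0.997, 0.082, 0.002, -0.0]
contact_force: [0.5, -1.1, -0.8]
opening: 0.276
```

Request:
apply_moves(series=[{"x": -0.001,"y": 0,"z": 0.0015,"wx": 0,"wy": 0,"wz": 0,"fingers": -1},{"x": 0,"y": 0,"z": 0.0015,"wx": 0,"wy": 0,"wz": 0,"fingers": -1},{"x": 0,"y": 0,"z": 0.0015,"wx": 0,"wy": 0,"wz": 0,"fingers": -1}])

```text
clock: 15.32
tool_pos: [0.5237, -0.1577, 0.0184]
eef_rot: [0.997, 0.082, 0.002, 0.0]
contact_force: [-3.8, 0.3, 18.1]
opening: 0.276
```

Contact again at the expected 18.5 mm. Release and lift.

Request:
apply_moves(series=[{"x": 0,"y": 0,"z": -0.0008,"wx": 0,"wy": 0,"wz": 0,"fingers": -1},{"x": 0,"y": 0,"z": 0,"wx": 0,"wy": 0,"wz": 0,"fingers": 0.2},{"x": 0,"y": 0,"z": 0,"wx": 0,"wy": 0,"wz": 0,"fingers": 0.5},{"x": 0,"y": 0,"z": 0,"wx": 0,"wy": 0,"wz": 0,"fingers": 0.5},{"x": 0,"y": 0,"z": -0.02,"wx": 0,"wy": 0,"wz": 0,"fingers": 0.5},{"x": 0,"y": 0,"z": -0.04,"wx": 0,"wy": 0,"wz": 0,"fingers": 0.5},{"x": 0,"y": 0,"z": -0.05,"wx": 0,"wy": 0,"wz": 0,"fingers": 0.5},{"x": 0,"y": 0,"z": -0.03,"wx": 0,"wy": 0,"wz": 0,"fingers": 0.5}])

```text
clock: 16.32
tool_pos: [0.5223, -0.1572, 0.1356]
eef_rot: [0.997, 0.083, 0.001, -0.0]
contact_force: [0.0, -0.2, 0.2]
opening: 0.752
```

```bash
python3 - <<'E'
from h import *
go((486.5,218.5,130,-10.3,8))
E
```

```text
at [ 522.3 -157.2  135.6] jaw 9.5 tilt 0.1 F [ 0.  -0.2  0.2] open mm 66.2 t 16.325
1 [ 0.0042 -0.0588  0.0009] [-0.     -0.0001  0.0137]
2 [ 0.0016 -0.059   0.0009] [-0.     -0.0001  0.0137]
3 [-0.0009 -0.059   0.0009] [-0.     -0.0001  0.0137]
4 [-0.0035 -0.0589  0.0009] [-0.     -0.0001  0.0137]
5 [-0.006  -0.0587  0.0009] [-0.     -0.0001  0.0137]
6 [-0.0085 -0.0584  0.0009] [-0.     -0.0001  0.0137]
7 [-0.011  -0.0579  0.0009] [-0.     -0.0001  0.0137]
8 [-0.0135 -0.0574  0.0009] [-0.     -0.0001  0.0137]
```

Request:
apply_moves(series=[{"x": 0.004,"y": -0.059,"z": 0,"wx": 0,"wy": 0,"wz": 0.0137,"fingers": 0.5},{"x": 0.0015,"y": -0.059,"z": 0,"wx": 0,"wy": 0,"wz": 0.0137,"fingers": 0.5},{"x": -0.001,"y": -0.059,"z": 0,"wx": 0,"wy": 0,"wz": 0.0137,"fingers": 0.5},{"x": -0.0035,"y": -0.059,"z": 0,"wx": 0,"wy": 0,"wz": 0.0137,"fingers": 0.5},{"x": -0.006,"y": -0.0585,"z": 0,"wx": 0,"wy": 0,"wz": 0.0137,"fingers": 0.5},{"x": -0.0085,"y": -0.0585,"z": 0,"wx": 0,"wy": 0,"wz": 0.0137,"fingers": 0.5},{"x": -0.011,"y": -0.058,"z": 0,"wx": 0,"wy": 0,"wz": 0.0137,"fingers": 0.5},{"x": -0.0135,"y": -0.04,"z": 0,"wx": 0,"wy": 0,"wz": 0.0137,"fingers": 0.5}])

```text
clock: 17.32
tool_pos: [0.4902, 0.2123, 0.1454]
eef_rot: [0.995, -0.1, 0.007, -0.001]
contact_force: [0.5, 0.2, 1.0]
opening: 0.749
```

Request:
apply_moves(series=[{"x": 0,"y": 0,"z": 0,"wx": 0,"wy": 0,"wz": 0,"fingers": 0.5},{"x": 0,"y": 0,"z": 0,"wx": 0,"wy": 0,"wz": 0,"fingers": 0.5}])

```text
clock: 17.58
tool_pos: [0.4894, 0.2149, 0.147]
eef_rot: [0.995, -0.097, 0.008, -0.002]
contact_force: [1.1, 0.1, 0.0]
opening: 0.751
```

```bash
python3 - <<'E'
from h import *
go((486.5,218.5,110,-10.3,1))
E
```

```text
at [489.4 214.9 147. ] jaw -11.1 tilt 0.93 F [1.1 0.1 0. ] open mm 66.1 t 17.575
1 [-0.0051 -0.0034  0.0462] [-0.002  -0.0048 -0.0046]
```

Request:
apply_moves(series=[{"x": -0.005,"y": -0.0035,"z": 0.01,"wx": -0.002,"wy": -0.005,"wz": -0.0045,"fingers": 0.5},{"x": 0,"y": 0,"z": 0.025,"wx": 0,"wy": 0,"wz": 0,"fingers": 0.5},{"x": 0,"y": 0,"z": 0.03,"wx": 0,"wy": 0,"wz": 0,"fingers": 0.5},{"x": 0,"y": 0,"z": 0.018,"wx": 0,"wy": 0,"wz": 0,"fingers": 0.5},{"x": 0,"y": 0,"z": 0,"wx": 0,"wy": 0,"wz": 0,"fingers": 0.5}])

```text
clock: 18.2
tool_pos: [0.4873, 0.212, 0.0778]
eef_rot: [0.996, -0.093, -0.002, 0.002]
contact_force: [0.6, -0.2, 0.3]
opening: 0.747
```

```bash
python3 - <<'E'
from h import *
go((486.5,218.5,28,-10.3,1))
E
```

```text
at [487.3 212.   77.8] jaw -10.7 tilt 0.3 F [ 0.6 -0.2  0.3] open mm 65.8 t 18.2
1 [-0.0023 -0.0081  0.0622] [ 0.0014  0.001  -0.0022]
```

Request:
apply_moves(series=[{"x": -0.0025,"y": -0.008,"z": 0.008,"wx": 0.0014,"wy": 0.001,"wz": -0.002,"fingers": 0.5},{"x": 0,"y": 0,"z": 0.025,"wx": 0,"wy": 0,"wz": 0,"fingers": 0.5},{"x": 0,"y": 0,"z": 0.02,"wx": 0,"wy": 0,"wz": 0,"fingers": 0.5},{"x": 0,"y": 0,"z": 0.008,"wx": 0,"wy": 0,"wz": 0,"fingers": 0.5},{"x": 0,"y": 0,"z": 0,"wx": 0,"wy": 0,"wz": 0,"fingers": 0.5}])

```text
clock: 18.82
tool_pos: [0.488, 0.221, 0.0288]
eef_rot: [0.996, -0.089, 0.002, -0.002]
contact_force: [-0.1, -0.3, 0.0]
opening: 0.752
```

```bash
python3 - <<'E'
from h import *
go((486.5,218.5,28,-10.3,1))
E
```

```text
at [488.  221.   28.8] jaw -10.3 tilt 0.32 F [-0.1 -0.3  0. ] open mm 66.2 t 18.825
1 [-0.0013  0.0035  0.001 ] [-0.0014 -0.0011  0.0002]
```

Request:
apply_moves(series=[{"x": -0.0013,"y": 0.0035,"z": 0.0005,"wx": -0.0014,"wy": -0.001,"wz": 0,"fingers": 0.5},{"x": 0,"y": 0,"z": 0,"wx": 0,"wy": 0,"wz": 0,"fingers": -1},{"x": 0,"y": 0,"z": 0,"wx": 0,"wy": 0,"wz": 0,"fingers": -1},{"x": 0,"y": 0,"z": 0,"wx": 0,"wy": 0,"wz": 0,"fingers": -1},{"x": 0,"y": 0,"z": 0,"wx": 0,"wy": 0,"wz": 0,"fingers": -1},{"x": 0,"y": 0,"z": 0,"wx": 0,"wy": 0,"wz": 0,"fingers": -1}], force=20)

```text
clock: 19.58
tool_pos: [0.4875, 0.2186, 0.0299]
eef_rot: [0.996, -0.09, 0.001, -0.001]
contact_force: [0.3, -1.0, -0.9]
opening: 0.255
```

Request:
apply_moves(series=[{"x": 0,"y": 0,"z": -0.02,"wx": 0,"wy": 0,"wz": 0,"fingers": -1},{"x": 0,"y": 0,"z": -0.04,"wx": 0,"wy": 0,"wz": 0,"fingers": -1},{"x": 0,"y": 0,"z": -0.045,"wx": 0,"wy": 0,"wz": 0,"fingers": -1},{"x": 0,"y": 0,"z": -0.025,"wx": 0,"wy": 0,"wz": 0,"fingers": -1},{"x": 0,"y": 0,"z": 0,"wx": 0,"wy": 0,"wz": 0,"fingers": -1}])

```text
clock: 20.2
tool_pos: [0.4865, 0.2181, 0.1399]
eef_rot: [0.996, -0.089, 0.001, -0.0]
contact_force: [-0.7, -0.0, -1.1]
opening: 0.251
```

```bash
python3 - <<'E'
from h import *
go((532.3,-212.8,135,9.4,8))
E
```

```text
at [486.5 218.1 139.9] jaw -10.3 tilt 0.13 F [-0.7 -0.  -1.1] open mm 22.1 t 20.2
1 [0.019  0.065  0.0007] [-0.     -0.0001 -0.0137]
2 [0.0162 0.0657 0.0007] [-0.     -0.0001 -0.0137]
3 [0.0134 0.0664 0.0007] [-0.     -0.0001 -0.0137]
4 [0.0105 0.0669 0.0007] [-0.     -0.0001 -0.0137]
5 [0.0077 0.0673 0.0007] [-0.     -0.0001 -0.0137]
6 [0.0048 0.0675 0.0007] [-0.     -0.0001 -0.0137]
7 [0.0019 0.0677 0.0008] [-0.     -0.0001 -0.0137]
8 [-0.001   0.0677  0.0008] [-0.     -0.0001 -0.0137]
```

Request:
apply_moves(series=[{"x": 0.019,"y": 0.065,"z": 0,"wx": 0,"wy": 0,"wz": -0.0137,"fingers": -1},{"x": 0.016,"y": 0.0655,"z": 0,"wx": 0,"wy": 0,"wz": -0.0137,"fingers": -1},{"x": 0.0135,"y": 0.0665,"z": 0,"wx": 0,"wy": 0,"wz": -0.0137,"fingers": -1},{"x": 0.0105,"y": 0.067,"z": 0,"wx": 0,"wy": 0,"wz": -0.0137,"fingers": -1},{"x": 0.0075,"y": 0.0675,"z": 0,"wx": 0,"wy": 0,"wz": -0.0137,"fingers": -1},{"x": 0.005,"y": 0.0675,"z": 0,"wx": 0,"wy": 0,"wz": -0.0137,"fingers": -1},{"x": 0.002,"y": 0.0675,"z": 0,"wx": 0,"wy": 0,"wz": -0.0137,"fingers": -1},{"x": -0.001,"y": 0.045,"z": 0,"wx": 0,"wy": 0,"wz": -0.008,"fingers": -1}])

```text
clock: 21.2
tool_pos: [0.5323, -0.202, 0.1338]
eef_rot: [0.996, 0.084, -0.002, -0.003]
contact_force: [1.2, 0.2, -2.1]
opening: 0.257
```

Request:
apply_moves(series=[{"x": 0,"y": 0.01,"z": 0,"wx": 0,"wy": 0,"wz": 0,"fingers": -1},{"x": 0,"y": 0,"z": 0,"wx": 0,"wy": 0,"wz": 0,"fingers": -1}])

```text
clock: 21.45
tool_pos: [0.5319, -0.2125, 0.1319]
eef_rot: [0.997, 0.081, -0.004, -0.003]
contact_force: [-0.6, -0.2, -0.9]
opening: 0.252
```

```bash
python3 - <<'E'
from h import *
go((532.3,-212.8,100,9.4,1))
E
```

```text
at [ 531.9 -212.5  131.9] jaw 9.3 tilt 0.53 F [-0.6 -0.2 -0.9] open mm 22.2 t 21.45
1 [0.0007 0.0008 0.0399] [-0.0021  0.0021 -0.0005]
```

Request:
apply_moves(series=[{"x": 0.0007,"y": 0.001,"z": 0.01,"wx": -0.002,"wy": 0.002,"wz": 0,"fingers": -1},{"x": 0,"y": 0,"z": 0.03,"wx": 0,"wy": 0,"wz": 0,"fingers": -1},{"x": 0,"y": 0,"z": 0.04,"wx": 0,"wy": 0,"wz": 0,"fingers": -1},{"x": 0,"y": 0,"z": 0.022,"wx": 0,"wy": 0,"wz": 0,"fingers": -1},{"x": 0,"y": 0,"z": 0,"wx": 0,"wy": 0,"wz": 0,"fingers": -1}])

```text
clock: 22.08
tool_pos: [0.5336, -0.2025, 0.0478]
eef_rot: [0.996, 0.088, 0.001, -0.002]
contact_force: [0.5, -0.4, -0.8]
opening: 0.251
```

```bash
python3 - <<'E'
from h import *
go((532.3,-212.8,23.5,9.4,1))
E
```

```text
at [ 533.6 -202.5   47.8] jaw 10.1 tilt 0.26 F [ 0.5 -0.4 -0.8] open mm 22.1 t 22.075
1 [-0.0039  0.0125  0.0303] [-0.0014 -0.0005  0.0039]
```

Request:
apply_moves(series=[{"x": -0.004,"y": 0.0125,"z": 0,"wx": -0.0014,"wy": -0.0005,"wz": 0.004,"fingers": -1},{"x": 0,"y": 0,"z": 0.012,"wx": 0,"wy": 0,"wz": 0,"fingers": -1},{"x": 0,"y": 0,"z": 0.012,"wx": 0,"wy": 0,"wz": 0,"fingers": -1},{"x": 0,"y": 0,"z": 0.004,"wx": 0,"wy": 0,"wz": 0,"fingers": -1},{"x": 0,"y": 0,"z": 0,"wx": 0,"wy": 0,"wz": 0,"fingers": -1}])

```text
clock: 22.7
tool_pos: [0.5338, -0.2138, 0.0261]
eef_rot: [0.997, 0.081, 0.002, 0.001]
contact_force: [0.8, -0.2, -2.3]
opening: 0.254
```

```bash
python3 - <<'E'
from h import *
go((532.3,-212.8,20,9.4,1))
E
```

```text
at [ 533.8 -213.8   26.1] jaw 9.3 tilt 0.24 F [ 0.8 -0.2 -2.3] open mm 22.4 t 22.7
1 [-0.0016 -0.0015  0.0076] [ 0.0006 -0.0012 -0.0004]
```

Request:
apply_moves(series=[{"x": -0.0015,"y": -0.001,"z": 0.003,"wx": 0,"wy": -0.0012,"wz": 0,"fingers": -1},{"x": 0,"y": 0,"z": 0.002,"wx": 0,"wy": 0,"wz": 0,"fingers": -1},{"x": 0,"y": 0,"z": 0.0015,"wx": 0,"wy": 0,"wz": 0,"fingers": -1},{"x": 0,"y": 0,"z": 0.0015,"wx": 0,"wy": 0,"wz": 0,"fingers": -1}])

```text
clock: 23.2
tool_pos: [0.5328, -0.2131, 0.0198]
eef_rot: [0.997, 0.081, 0.0, 0.001]
contact_force: [-2.8, -0.3, 8.6]
opening: 0.25
```

Contact at 19.8 mm, as expected. Release and lift.

Request:
apply_moves(series=[{"x": 0,"y": 0,"z": -0.0004,"wx": 0,"wy": 0,"wz": 0,"fingers": -1},{"x": 0,"y": 0,"z": 0,"wx": 0,"wy": 0,"wz": 0,"fingers": 0.2},{"x": 0,"y": 0,"z": 0,"wx": 0,"wy": 0,"wz": 0,"fingers": 0.5},{"x": 0,"y": 0,"z": 0,"wx": 0,"wy": 0,"wz": 0,"fingers": 0.5},{"x": 0,"y": 0,"z": -0.02,"wx": 0,"wy": 0,"wz": 0,"fingers": 0.5},{"x": 0,"y": 0,"z": -0.04,"wx": 0,"wy": 0,"wz": 0,"fingers": 0.5},{"x": 0,"y": 0,"z": -0.05,"wx": 0,"wy": 0,"wz": 0,"fingers": 0.5},{"x": 0,"y": 0,"z": -0.03,"wx": 0,"wy": 0,"wz": 0,"fingers": 0.5}])

```text
clock: 24.2
tool_pos: [0.5323, -0.2124, 0.1371]
eef_rot: [0.997, 0.082, -0.0, 0.001]
contact_force: [0.2, -0.1, 0.4]
opening: 0.749
```

```bash
python3 - <<'E'
from h import *
go((498,275.5,135,-10.3,10))
p,d=snapshot("top"); cv2.imwrite("pics/t1.png",cv2.resize(p[150:300,80:480,::-1],None,fx=2,fy=2))
E
```

```text
at [ 532.3 -212.4  137.1] jaw 9.4 tilt 0.09 F [ 0.2 -0.1  0.4] open mm 65.9 t 24.2
1 [ 0.0057 -0.0609  0.0002] [0.     0.     0.0109]
2 [ 0.0036 -0.061   0.0002] [0.     0.     0.0109]
3 [ 0.0015 -0.0611  0.0002] [0.     0.     0.0109]
4 [-0.0006 -0.0611  0.0002] [0.     0.     0.0109]
5 [-0.0027 -0.0611  0.0002] [0.     0.     0.0109]
6 [-0.0048 -0.0609  0.0002] [0.     0.     0.0109]
7 [-0.0069 -0.0607  0.0002] [0.     0.     0.0109]
8 [-0.0089 -0.0605  0.0002] [0.     0.     0.0109]
9 [-0.011  -0.0601  0.0002] [0.     0.     0.0109]
10 [-0.0131 -0.0597  0.0003] [0.     0.     0.0109]
```

View pics/t1.png

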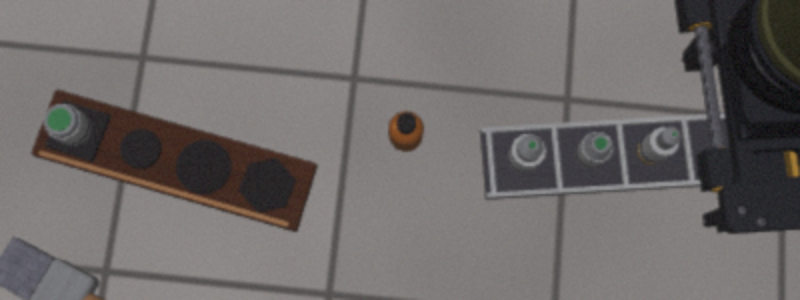

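The top crop shows three objectives standing in the tray, high (528,150), low (597,147) and oil (660,142). Scan is alone on the rack at (68,127).

Request:
apply_moves(series=[{"x": 0.0055,"y": -0.061,"z": 0,"wx": 0,"wy": 0,"wz": 0.011,"fingers": 0.5},{"x": 0.0035,"y": -0.061,"z": 0,"wx": 0,"wy": 0,"wz": 0.011,"fingers": 0.5},{"x": 0.0015,"y": -0.061,"z": 0,"wx": 0,"wy": 0,"wz": 0.011,"fingers": 0.5},{"x": -0.0005,"y": -0.061,"z": 0,"wx": 0,"wy": 0,"wz": 0.011,"fingers": 0.5},{"x": -0.0025,"y": -0.061,"z": 0,"wx": 0,"wy": 0,"wz": 0.011,"fingers": 0.5},{"x": -0.005,"y": -0.061,"z": 0,"wx": 0,"wy": 0,"wz": 0.011,"fingers": 0.5},{"x": -0.007,"y": -0.0605,"z": 0,"wx": 0,"wy": 0,"wz": 0.011,"fingers": 0.5},{"x": -0.009,"y": -0.0605,"z": 0,"wx": 0,"wy": 0,"wz": 0.011,"fingers": 0.5}])

```text
clock: 25.25
tool_pos: [0.5114, 0.1834, 0.1434]
eef_rot: [0.998, -0.067, 0.007, 0.002]
contact_force: [0.5, 0.4, -1.0]
opening: 0.752
```

Request:
apply_moves(series=[{"x": -0.012,"y": -0.06,"z": 0,"wx": 0,"wy": 0,"wz": 0.01,"fingers": 0.5},{"x": -0.013,"y": -0.035,"z": 0,"wx": 0,"wy": 0,"wz": 0.005,"fingers": 0.5},{"x": 0,"y": 0,"z": 0,"wx": 0,"wy": 0,"wz": 0,"fingers": 0.5},{"x": 0,"y": 0,"z": 0,"wx": 0,"wy": 0,"wz": 0,"fingers": 0.5}])

```text
clock: 25.75
tool_pos: [0.5008, 0.2688, 0.145]
eef_rot: [0.996, -0.087, 0.007, -0.0]
contact_force: [-0.5, -0.7, 0.7]
opening: 0.749
```

```bash
python3 - <<'E'
from h import *
go((498,275.5,110,-10.3,1))
E
```

```text
at [500.8 268.8 145. ] jaw -10.0 tilt 0.86 F [-0.5 -0.7  0.7] open mm 65.9 t 25.75
1 [-0.0056 -0.0075  0.0437] [-0.0005 -0.0047  0.0017]
```

Request:
apply_moves(series=[{"x": -0.0055,"y": -0.0075,"z": 0.01,"wx": -0.0005,"wy": -0.0047,"wz": 0.0015,"fingers": 0.5},{"x": 0,"y": -0.002,"z": 0.025,"wx": 0,"wy": 0,"wz": 0,"fingers": 0.5},{"x": 0,"y": -0.002,"z": 0.03,"wx": 0,"wy": 0,"wz": 0,"fingers": 0.5},{"x": 0,"y": 0,"z": 0.018,"wx": 0,"wy": 0,"wz": 0,"fingers": 0.5},{"x": 0,"y": 0,"z": 0,"wx": 0,"wy": 0,"wz": 0,"fingers": 0.5}])

```text
clock: 26.38
tool_pos: [0.5001, 0.2722, 0.0755]
eef_rot: [0.996, -0.095, -0.001, 0.002]
contact_force: [0.6, -0.9, -0.1]
opening: 0.752
```

```bash
python3 - <<'E'
from h import *
go((498,275.5,26,-10.3,1))
E
```

```text
at [500.1 272.2  75.5] jaw -10.8 tilt 0.24 F [ 0.6 -0.9 -0.1] open mm 66.2 t 26.375
1 [-0.0032 -0.0038  0.0618] [ 0.0012  0.0005 -0.0031]
```

Request:
apply_moves(series=[{"x": -0.0035,"y": -0.003,"z": 0.008,"wx": 0.0012,"wy": 0.0005,"wz": -0.003,"fingers": 0.5},{"x": 0,"y": 0,"z": 0.025,"wx": 0,"wy": 0,"wz": 0,"fingers": 0.5},{"x": 0,"y": 0,"z": 0.02,"wx": 0,"wy": 0,"wz": 0,"fingers": 0.5},{"x": 0,"y": 0,"z": 0.007,"wx": 0,"wy": 0,"wz": 0,"fingers": 0.5},{"x": 0,"y": 0,"z": 0,"wx": 0,"wy": 0,"wz": 0,"fingers": 0.5}])

```text
clock: 27.0
tool_pos: [0.499, 0.2764, 0.0276]
eef_rot: [0.996, -0.09, 0.002, -0.002]
contact_force: [-0.4, -0.8, -1.1]
opening: 0.752
```

```bash
python3 - <<'E'
from h import *
go((498,275.5,26,-10.3,1))
E
```

```text
at [499.  276.4  27.6] jaw -10.3 tilt 0.26 F [-0.4 -0.8 -1.1] open mm 66.2 t 27.0
1 [-0.001   0.0013  0.002 ] [-0.0012 -0.0009  0.0001]
```

Request:
apply_moves(series=[{"x": -0.001,"y": 0.001,"z": 0.0035,"wx": -0.0012,"wy": -0.001,"wz": 0,"fingers": 0.5},{"x": 0,"y": 0,"z": 0,"wx": 0,"wy": 0,"wz": 0,"fingers": -1},{"x": 0,"y": 0,"z": 0,"wx": 0,"wy": 0,"wz": 0,"fingers": -1},{"x": 0,"y": 0,"z": 0,"wx": 0,"wy": 0,"wz": 0,"fingers": -1},{"x": 0,"y": 0,"z": 0,"wx": 0,"wy": 0,"wz": 0,"fingers": -1},{"x": 0,"y": 0,"z": 0,"wx": 0,"wy": 0,"wz": 0,"fingers": -1}], force=20)

```text
clock: 27.75
tool_pos: [0.4989, 0.2762, 0.026]
eef_rot: [0.996, -0.09, 0.001, -0.001]
contact_force: [-0.4, 0.1, -0.8]
opening: 0.323
```

Request:
apply_moves(series=[{"x": 0,"y": 0,"z": -0.02,"wx": 0,"wy": 0,"wz": 0,"fingers": -1},{"x": 0,"y": 0,"z": -0.04,"wx": 0,"wy": 0,"wz": 0,"fingers": -1},{"x": 0,"y": 0,"z": -0.045,"wx": 0,"wy": 0,"wz": 0,"fingers": -1},{"x": 0,"y": 0,"z": -0.025,"wx": 0,"wy": 0,"wz": 0,"fingers": -1},{"x": 0,"y": 0,"z": 0,"wx": 0,"wy": 0,"wz": 0,"fingers": -1}])

```text
clock: 28.38
tool_pos: [0.4986, 0.276, 0.1364]
eef_rot: [0.996, -0.09, 0.001, -0.001]
contact_force: [-0.4, 0.6, -0.9]
opening: 0.32
```

```bash
python3 - <<'E'
from h import *
go((541.4,-268.4,140,9.4,10))
E
```

```text
at [498.6 276.  136.4] jaw -10.3 tilt 0.15 F [-0.4  0.6 -0.9] open mm 28.1 t 28.375
1 [ 0.0174  0.066  -0.0005] [-0.     -0.0001 -0.0109]
2 [ 0.0151  0.0666 -0.0005] [-0.     -0.0001 -0.0109]
3 [ 0.0128  0.067  -0.0005] [-0.     -0.0001 -0.0109]
4 [ 0.0105  0.0674 -0.0005] [-0.     -0.0001 -0.0109]
5 [ 0.0082  0.0678 -0.0005] [-0.     -0.0001 -0.0109]
6 [ 0.0059  0.068  -0.0005] [-0.     -0.0001 -0.0109]
7 [ 0.0035  0.0682 -0.0005] [-0.     -0.0001 -0.0109]
8 [ 0.0012  0.0682 -0.0005] [-0.     -0.0001 -0.0109]
9 [-0.0012  0.0682 -0.0005] [-0.     -0.0001 -0.0109]
10 [-0.0035  0.0682 -0.0005] [-0.     -0.0001 -0.0109]
```

Request:
apply_moves(series=[{"x": 0.0175,"y": 0.066,"z": -0.001,"wx": 0,"wy": 0,"wz": -0.011,"fingers": -1},{"x": 0.015,"y": 0.0665,"z": -0.001,"wx": 0,"wy": 0,"wz": -0.011,"fingers": -1},{"x": 0.013,"y": 0.067,"z": -0.001,"wx": 0,"wy": 0,"wz": -0.011,"fingers": -1},{"x": 0.0105,"y": 0.0675,"z": -0.001,"wx": 0,"wy": 0,"wz": -0.011,"fingers": -1},{"x": 0.008,"y": 0.068,"z": -0.001,"wx": 0,"wy": 0,"wz": -0.011,"fingers": -1},{"x": 0.006,"y": 0.068,"z": -0.001,"wx": 0,"wy": 0,"wz": -0.011,"fingers": -1},{"x": 0.0035,"y": 0.068,"z": -0.001,"wx": 0,"wy": 0,"wz": -0.011,"fingers": -1},{"x": 0.001,"y": 0.068,"z": -0.001,"wx": 0,"wy": 0,"wz": -0.011,"fingers": -1}])

```text
clock: 29.38
tool_pos: [0.5351, -0.1654, 0.1372]
eef_rot: [0.998, 0.059, -0.001, -0.003]
contact_force: [0.1, -0.0, -0.9]
opening: 0.319
```

Request:
apply_moves(series=[{"x": -0.001,"y": 0.068,"z": 0,"wx": 0,"wy": 0,"wz": -0.01,"fingers": -1},{"x": -0.003,"y": 0.04,"z": 0,"wx": 0,"wy": 0,"wz": -0.005,"fingers": -1},{"x": 0,"y": 0.01,"z": 0,"wx": 0,"wy": 0,"wz": 0,"fingers": -1},{"x": 0,"y": 0,"z": 0,"wx": 0,"wy": 0,"wz": 0,"fingers": -1}])

```text
clock: 29.88
tool_pos: [0.5411, -0.267, 0.1331]
eef_rot: [0.997, 0.079, -0.004, -0.004]
contact_force: [-0.4, -0.2, -0.8]
opening: 0.322
```

```bash
python3 - <<'E'
from h import *
go((541.4,-268.4,100,9.4,1))
E
```

```text
at [ 541.1 -267.   133.1] jaw 9.1 tilt 0.6 F [-0.4 -0.2 -0.8] open mm 28.3 t 29.875
1 [0.0004 0.0021 0.0413] [-0.0026  0.0021 -0.0017]
```

Request:
apply_moves(series=[{"x": 0.0004,"y": 0.002,"z": 0.01,"wx": -0.0026,"wy": 0.002,"wz": -0.0017,"fingers": -1},{"x": 0,"y": 0.003,"z": 0.03,"wx": 0,"wy": 0,"wz": 0,"fingers": -1},{"x": 0,"y": 0.004,"z": 0.04,"wx": 0,"wy": 0,"wz": 0,"fingers": -1},{"x": 0,"y": 0.002,"z": 0.025,"wx": 0,"wy": 0,"wz": 0,"fingers": -1},{"x": 0,"y": 0,"z": 0,"wx": 0,"wy": 0,"wz": 0,"fingers": -1}])

```text
clock: 30.5
tool_pos: [0.5445, -0.2651, 0.0465]
eef_rot: [0.996, 0.089, 0.001, -0.002]
contact_force: [-0.4, 0.7, -0.4]
opening: 0.323
```

```bash
python3 - <<'E'
from h import *
go((541.4,-268.4,20,9.4,1))
E
```

```text
at [ 544.5 -265.1   46.5] jaw 10.3 tilt 0.24 F [-0.4  0.7 -0.4] open mm 28.4 t 30.5
1 [-0.0046  0.0035  0.033 ] [-0.0012 -0.0005  0.0048]
```

Request:
apply_moves(series=[{"x": -0.0045,"y": 0.0035,"z": 0,"wx": -0.0012,"wy": -0.0005,"wz": 0.005,"fingers": -1},{"x": 0,"y": 0,"z": 0.012,"wx": 0,"wy": 0,"wz": 0,"fingers": -1},{"x": 0,"y": 0,"z": 0.012,"wx": 0,"wy": 0,"wz": 0,"fingers": -1},{"x": 0,"y": 0,"z": 0.006,"wx": 0,"wy": 0,"wz": 0,"fingers": -1},{"x": 0,"y": 0,"z": 0,"wx": 0,"wy": 0,"wz": 0,"fingers": -1}])

```text
clock: 31.12
tool_pos: [0.5431, -0.2683, 0.0233]
eef_rot: [0.997, 0.081, 0.002, 0.001]
contact_force: [0.5, -0.1, -0.9]
opening: 0.322
```

```bash
python3 - <<'E'
from h import *
go((541.4,-268.4,16,9.4,1))
E
```

```text
at [ 543.1 -268.3   23.3] jaw 9.3 tilt 0.24 F [ 0.5 -0.1 -0.9] open mm 28.3 t 31.125
1 [-0.0022 -0.0002  0.0091] [ 0.0005 -0.0012 -0.0004]
```

Request:
apply_moves(series=[{"x": -0.002,"y": 0,"z": 0.003,"wx": 0,"wy": -0.0012,"wz": 0,"fingers": -1},{"x": 0,"y": 0,"z": 0.0025,"wx": 0,"wy": 0,"wz": 0,"fingers": -1},{"x": 0,"y": 0,"z": 0.002,"wx": 0,"wy": 0,"wz": 0,"fingers": -1},{"x": 0,"y": 0,"z": 0.0015,"wx": 0,"wy": 0,"wz": 0,"fingers": -1}])

```text
clock: 31.62
tool_pos: [0.5418, -0.2687, 0.016]
eef_rot: [0.997, 0.081, 0.0, 0.001]
contact_force: [-0.6, -0.1, 1.5]
opening: 0.324
```

Request:
apply_moves(series=[{"x": 0,"y": 0,"z": 0.0006,"wx": 0,"wy": 0,"wz": 0,"fingers": -1}])

```text
clock: 31.75
tool_pos: [0.5419, -0.2688, 0.016]
eef_rot: [0.997, 0.081, 0.0, 0.001]
contact_force: [-1.8, 0.6, 7.2]
opening: 0.317
```

On the floor. Release, lift, and step back out of the view.

Request:
apply_moves(series=[{"x": 0,"y": 0,"z": -0.0003,"wx": 0,"wy": 0,"wz": 0,"fingers": 0.2},{"x": 0,"y": 0,"z": 0,"wx": 0,"wy": 0,"wz": 0,"fingers": 0.5},{"x": 0,"y": 0,"z": 0,"wx": 0,"wy": 0,"wz": 0,"fingers": 0.5},{"x": 0,"y": 0,"z": -0.02,"wx": 0,"wy": 0,"wz": 0,"fingers": 0.5},{"x": 0,"y": 0,"z": -0.04,"wx": 0,"wy": 0,"wz": 0,"fingers": 0.5},{"x": 0,"y": 0,"z": -0.06,"wx": 0,"wy": 0,"wz": 0,"fingers": 0.5},{"x": 0,"y": 0,"z": -0.06,"wx": 0,"wy": 0,"wz": 0,"fingers": 0.5},{"x": 0,"y": 0,"z": -0.03,"wx": 0,"wy": 0,"wz": 0,"fingers": 0.5}])

```text
clock: 32.75
tool_pos: [0.5413, -0.2676, 0.1915]
eef_rot: [0.997, 0.082, 0.0, 0.001]
contact_force: [-0.1, -0.8, -0.4]
opening: 0.753
```

Request:
apply_moves(series=[{"x": 0,"y": 0.06,"z": -0.01,"wx": 0,"wy": 0,"wz": 0,"fingers": 0.5},{"x": 0,"y": 0.06,"z": -0.01,"wx": 0,"wy": 0,"wz": 0,"fingers": 0.5},{"x": 0,"y": 0.06,"z": -0.01,"wx": 0,"wy": 0,"wz": 0,"fingers": 0.5},{"x": 0,"y": 0.03,"z": 0,"wx": 0,"wy": 0,"wz": 0,"fingers": 0.5},{"x": 0,"y": 0,"z": 0,"wx": 0,"wy": 0,"wz": 0,"fingers": 0.5},{"x": 0,"y": 0,"z": 0,"wx": 0,"wy": 0,"wz": 0,"fingers": 0.5}])

```text
clock: 33.5
tool_pos: [0.5717, -0.4346, 0.2272]
eef_rot: [0.996, 0.085, 0.005, 0.001]
contact_force: [-0.1, -1.4, -0.5]
opening: 0.751
```

```bash
python3 - <<'E'
from h import *
p,d=snapshot("top"); q,_=snapshot("scene")
a=cv2.resize(p[190:260,300:480,::-1],None,fx=4,fy=4); b=cv2.resize(q[150:230,120:300,::-1],None,fx=4,fy=4)
cv2.imwrite("pics/end.png",np.vstack([a,b]))
W=world("top",d); v,u=np.mgrid[:420,:560]
m=((W[:,:,2]>.024)&(W[:,:,2]<.09)&(u>300)&(u<480)&(v>190)&(v<260)).astype(np.uint8)
n,l,st,ce=cv2.connectedComponentsWithStats(m); o=np.array([527.7,-185.1]); a=np.radians(9.45)
for i in range(1,n):
    if st[i,4]<30: continue
    Q=W[l==i]*1e3; zt=np.percentile(Q[:,2],97); c=Q[Q[:,2]>zt-5].mean(0)[:2]-o
    print(st[i,4],"top",zt.round(1),"tray x,y",(np.array([[np.cos(a),np.sin(a)],[-np.sin(a),np.cos(a)]])@c).round(1))
print(get_state()["tool_pos"],get_state()["clock"])
E
```

```text
321 top 48.8 tray x,y [  0.5 -82.1]
245 top 74.4 tray x,y [  0.4 -22.7]
262 top 65.6 tray x,y [ 1.1 86.3]
231 top 56.7 tray x,y [ 0.6 29.8]
[ 0.57166496 -0.43458411  0.2270367 ] 33.6
```

View pics/end.png

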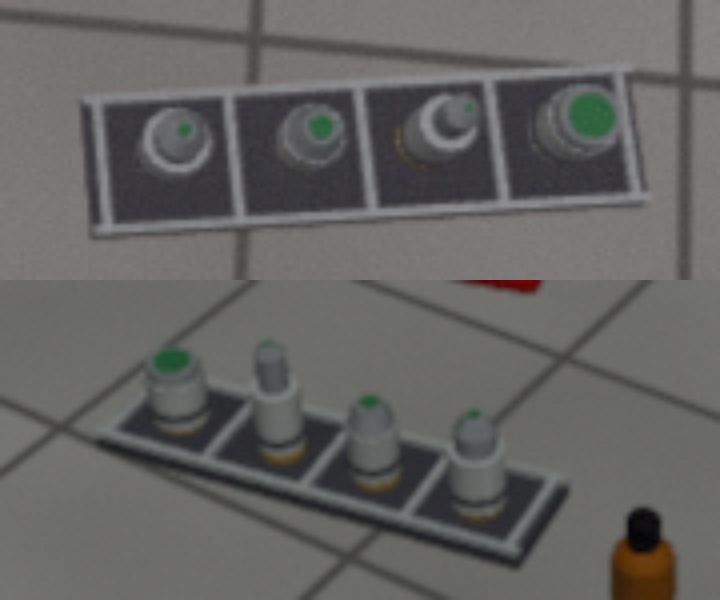

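All four stand upright in the tray. In the top crop, high is at (178,140), low (312,135), oil (445,125) and scan (578,122), each inside its own compartment; the scene crop agrees. Handing in.

```bash
python3 -c "
from plant import *
print(finish_job())"
```

```text
the job is handed in; nothing more can be done
None
```

All four objectives now stand in the tray in reversed order. The rack read, left to right, scan, oil, low, high; the tray reads high, low, oil, scan. I gripped each one across the row, lowered it until the wrist force showed it on the floor, then released it. The robot clock read 33.6 s at my last check, just before handing in.

- **Standing:** in the last top and scene pictures all four look upright, each in its own compartment. The gripper is clear of everything. Each one touched down within 0.1 mm of the height I expected.
- **Position:** from the top camera's depth, all are within 1.1 mm of centre across the row.

| Objective | Offset along the row |
|---|---|
| scan | 1.9 mm |
| low | 1.8 mm |
| high | 2.3 mm |
| oil | 5.3 mm |

- **One disagreement:** oil's 5.3 mm does not match the arm's own reading, which put it within about 1 mm of centre. I put the difference down to the depth reading on its thin nose, but did not check further because both values are inside the 12 mm limit.
- **Depth heights:** the depth camera read the tops 0.4 to 2.8 mm higher than the given sizes, at the start as well as at the end.

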